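Push the sample plate home and snap the toggle clamp shut

TASK

With the fingertips, push the white sample plate along its nest until it is fully home against the far stop, and only then push the clamp's lever from the outside up and over towards the plate, past its dead point, until it snaps into lock. Nothing needs gripping: do not lift or tip the plate, leave the bottle, the jar and the vial rack where they stand, and finish with the hand clear of everything.

Things in the scene. Friction and masses are not known exactly. Their poses are not given: they have to be found in the camera images.
- nest: fixed grey metal nest, a steel toggle clamp on its right side. Origin: on the bench, under the centre of the plate when home. x runs along the nest to its stop (away from the robot; yaw -0.3 to 0.4 rad), y to the left, z up. Floor 12 mm high, x -122 to +83 mm, 114 mm wide, with side rails 10 mm high on it (x -76 to +74, inner faces y +-44.5). Stop: cross wall, face at x = +64 mm, 20 mm high
- plate_home (a point): point on the nest floor (12 mm above the bench) where the plate's origin lies when the plate is home; axes as the nest's
- plate: white deep-well plate, 128 mm (x, along the nest) x 86 x 31 mm high, 120 to 260 g, loose on the nest floor between the rails, at first 20 to 40 mm short of the stop. Origin: centre of its underside; x points to the stop. Its near end face (x = -64 mm, 12 to 43 mm above the bench) is free to be pushed; sliding it takes 1 to 3 N
- lever (a joint): lever angle in rad. 0: open, leaning 0.80 rad from vertical outward (nest -y). Grows as the lever swings up and over towards the plate (nest +y): vertical 0.80, dead point 0.92, locked at its stop 1.25. Starts at 0. Sprung: let go before the dead point it falls back, past it it is thrown to 1.25 and held. Peak resistance 0.5 N m (6 N at the tip, 12 N at half length)
- lever_pivot (a point): the lever's hinge line, in the nest frame at x = 30, y = -78, z = 70 mm; it runs along the nest's x. The clamp's steel cheeks stand here, nest y -58 to -88 mm, 78 mm high, on a foot out to y = -105 mm. Its hold-down arm, open, stands up beside the plate to 120 mm above the bench and swings down onto the plate's right edge as the lever is pushed
- lever_tip (a point): middle of the lever's outer end, 85 mm from the hinge line. The lever is a straight bar with a round grey grip 18 mm in diameter from 30 to 85 mm from the hinge
- solvent_bottle: clear glass bottle with cap, 56 mm diameter, 125 mm high, a bystander on the bench; origin: centre of its underside
- reagent_jar: amber jar, 52 mm diameter, 70 mm high, a bystander; origin: centre of its underside
- vial_rack: grey rack of small vials, 50 x 90 mm, 52 mm high, a bystander beyond the stop; origin: centre of its underside
Things that resemble listed ones, but are neither listed nor needed, are in the scene too. Several things have the shape of the plate; the one meant has the colours described above.

How it is judged:
By the outcome, as a careful person would: the job done as asked, in the order asked, and still so for the second after the job is handed in, with the robot touching nothing.
It also fails if it takes over 42 s, if anything falls off the work surface, if the arm or the gripper's body presses on something with over 40 N, if the wrist force passes 120 N, or if a joint passes its speed limit or range.

ROBOT

A 6-joint arm with a two-finger parallel gripper is mounted at the origin on the work surface. World frame = base frame: x ahead of the robot, y to its left, z up, the work surface at z = 0. Lengths are in mm, angles in rad, forces in N, time in s.
With the tool pointing down it reaches from about 300 to 850 mm from the base axis. Payload 5.4 kg.
Tool frame: the origin (TCP) lies at the very end of the fingers, on their centre line; the grasp point (between the pads) lies 19 mm behind it (arm.grip_depth is the distance from the TCP to the grasp point, in mm); z points along the fingers, y is the line along which they close (so a half turn about z gives the same grasp; the last joint's range is limited). The gripper opens to 85 mm and grips with 20 to 120 N. Pads are 22 mm wide; open, the fingers measure 114 mm over their backs; the gripper's body (76 mm by 85 mm) begins 54 mm behind the grasp point. The pads swing forward as they close: fully open they stand 13 mm farther back than shut.
Start: joints at [0.909, 0.158, 1.597, -0, 1.386, -0.21], TCP at [251.044, 517.285, 231.299] pointing down, gripper open.
Joint ranges: [-2.91, 2.91], [-0.94, 2.29], [0.18, 2.7], [-1.29, 4.43], [0.17, 2.64], [-3, 3]. Speed limits (rad/s): [2.57, 2.57, 3.14, 3.14, 3.14, 3.14].

INTERFACE

Orientations are given as a rotation vector (axis times angle).
In Python, from cell import arm gives the robot as it stands.
- The arm moves only by the shell command python3 -m crank 'ROWS' [FORCE]. ROWS is JSON, a list of rows, each a list of 7 numbers: the gripper's target within -1 to 1 (shut at 1, half-way at 0, fully open at -1), then the shift along the tool's x, y, z in units of 3 cm (1.0 is 3 cm), then the turn, a rotation vector about the tool's x, y, z in units of 0.08 rad (1.0 is 0.08 rad). In form: [[jaw, x, y, z, wx, wy, wz], ...]. A call has 1 to 5 rows; each row shifts and turns the commanded pose from where the row before left it, along the tool's axes as they then stand; what a row does not reach is not made up. A row lasts 1/8 s, in which the tool goes at most 62.5 mm and 10.7 degrees, less where a joint would pass 70% of its speed; a pose out of reach is approached as far as the arm can. A call with a number of a shift or a turn outside -1 to 1 is refused whole. A call with a gripper value outside its range is refused whole. The fingers move at their own pace and stop on an object; FORCE is the grip in N (left out, the last holds). Time passes only in rows, so rows that do not move let the fingers close. It gives the time, the measured TCP pose, the force, the opening and the grip force at its end, in the units of the state.
- arm.observe(): the state, without advancing time (a new reading comes with each control period).
- arm.capture(name): name is "side" or "top" or "wrist"; returns the picture (400x640x3 uint8, red, green, blue); there is no depth.
- arm.camera_params(name): a dict with "fx", "fy", "cx", "cy" (pixels), "view" (4x4, takes a point from world to camera coordinates). Camera axes: x right, y up, looking along -z (the intrinsics and any distortion apply to the point x, -y, -z); pixel columns grow to the right and rows downward; lengths in mm; the calibration is good to about 2 mm. A picture is of the moment at which its call begins: read the wrist's pose just before it. camera_params takes no time and is no camera call; for the wrist camera it gives the pose at the moment of the call.
- arm.hand_in(): hands the job in; it is judged then, once.
The state is a dict: "t": time; "joint_pos": joint angles; "dq": joint speeds; "joint_torque": joint torques, N m; "eef_pos": TCP position; "orientation": TCP orientation; "contact_force": force on the tool from outside, world axes, zero at the start; "torque": the same for the moment, N m; "gripper_width": finger opening in mm; "gripper_force": force on a finger pad.
Only numpy, scipy, OpenCV 4.12 (cv2) and the standard library are available. Lean on these libraries where they do the work, as an engineer would, in place of code of your own. Each camera call takes 0.05 s, during which the arm holds its last target. There are 200 camera calls.

## Working session

There is one attempt and no reset: what is moved stays moved. The work goes in short steps, Python scripts to look and compute and a shell command to move; the robot and the scene stay as the last step left them, time stands still between calls to the robot, and variables do not carry over. Pictures are saved under pics/ and viewed, at most 10 in all, crops included, and the job is handed in when it is done.

```bash
mkdir -p pics; python3 - <<'E'
from cell import arm
import cv2
s=arm.observe();print({k:(v if not hasattr(v,'round') else v) for k,v in s.items()})
for n in("top","side"):
    im=arm.capture(n);cv2.imwrite(f"pics/{n}1.png",im[:,:,::-1]);p=arm.camera_params(n);print(n,p)
E
```

```text
{'t': 0.0, 'joint_pos': array([ 9.08899010e-01,  1.59072352e-01,  1.59827529e+00, -1.84495938e-06,
        1.38618454e+00, -2.10098911e-01]), 'dq': array([ 0.00092194, -0.00100679, -0.00059146, -0.00075622,  0.00010287,
       -0.00072993]), 'joint_torque': array([-1.18461907e-03, -3.96017611e+01, -3.31418896e+01, -5.72491845e-04,
        8.70521588e-03,  2.95954962e-06]), 'eef_pos': array([250.6683383 , 516.80114029, 230.28224179]), 'orientation': array([-7.03478863e-01, -3.06097676e+00,  2.76207601e-03]), 'contact_force': array([0.38472726, 0.08930197, 0.02587131]), 'torque': array([-0.01559367,  0.00413354,  0.02530135]), 'gripper_force': 0.0, 'gripper_width': 85.1454604084733}
top {'fx': 364.11656000900376, 'fy': 364.11656000900376, 'cx': 318.67740865698164, 'cy': 195.68850577908083, 'view': array([[-1.76923830e-02, -9.99842483e-01, -1.41012632e-03,
         4.69386769e+01],
       [ 9.82772048e-01, -1.76497906e-02,  1.83977137e-01,
        -5.28234085e+02],
       [-1.83973045e-01,  1.86916123e-03,  9.82929512e-01,
        -7.43625104e+02],
       [ 0.00000000e+00,  0.00000000e+00,  0.00000000e+00,
         1.00000000e+00]])}
side {'fx': 450.6554930055146, 'fy': 450.6554930055146, 'cx': 317.562371635063, 'cy': 202.93552881099745, 'view': array([[-9.10959576e-01, -4.12377179e-01,  9.88498999e-03,
         4.85324604e+02],
       [ 3.15558302e-01, -6.81248533e-01,  6.60547799e-01,
        -2.03549909e+02],
       [-2.65660703e-01,  6.04851633e-01,  7.50718917e-01,
        -7.90078858e+02],
       [ 0.00000000e+00,  0.00000000e+00,  0.00000000e+00,
         1.00000000e+00]])}
```

View pics/top1.png

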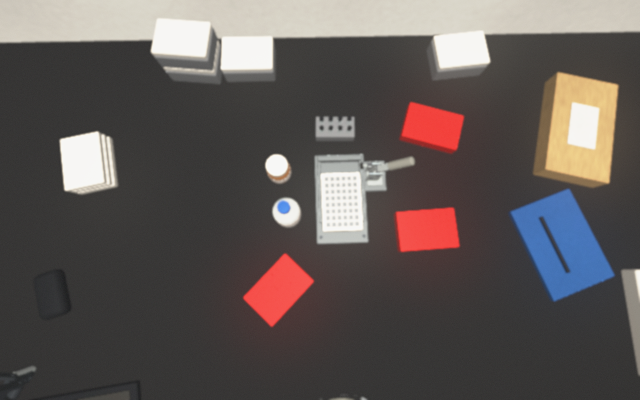

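View pics/side1.png

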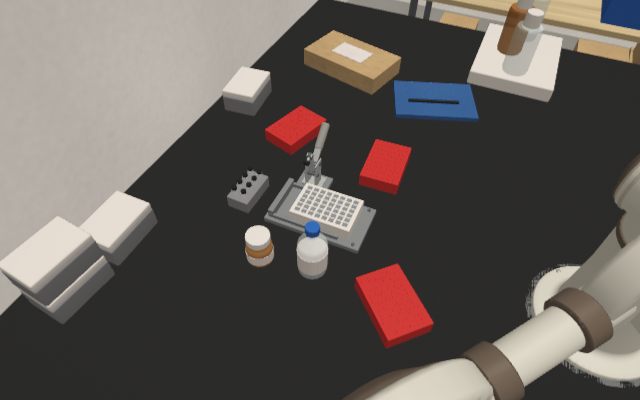

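The top view shows the white plate at (342,201) in the grey nest, with floor corners near (315,156), (364,154), (317,243) and (368,241). The lever tip is near (411,162), the bottle near (287,212), the jar near (278,168) and the rack near (335,127). In the side view the plate is near (328,207) and the lever tip near (324,128).

```bash
cat > h.py <<'E'
import numpy as np, cv2
from cell import arm
def ray(p,u,v):
    V=p['view'];R=V[:3,:3];c=-R.T@V[:3,3]
    d=R.T@np.array([(u-p['cx'])/p['fx'],-(v-p['cy'])/p['fy'],-1.]);return c,d
def onz(p,u,v,z):
    c,d=ray(p,u,v);return c+d*(z-c[2])/d[2]
def proj(p,X):
    q=p['view'][:3,:3]@np.asarray(X,float)+p['view'][:3,3]
    return np.array([p['cx']+p['fx']*q[0]/-q[2],p['cy']-p['fy']*q[1]/-q[2]])
E
python3 - <<'E'
from h import *
p=arm.camera_params("top");im=cv2.imread("pics/top1.png")
hsv=cv2.cvtColor(im,cv2.COLOR_BGR2HSV)
roi=np.zeros(im.shape[:2],np.uint8);roi[145:250,305:425]=255
m=((hsv[...,2]>60)&(hsv[...,1]<60)).astype(np.uint8)*255&roi
m=cv2.morphologyEx(m,cv2.MORPH_CLOSE,np.ones((3,3)))
cs,_=cv2.findContours(m,0,2);c=max(cs,key=cv2.contourArea);print(cv2.boundingRect(c))
# nest edges: left, bottom
L=[];
for r in range(165,236): L.append((np.nonzero(m[r])[0][0],r))
v=cv2.fitLine(np.float32(L),cv2.DIST_HUBER,0,.01,.01).ravel();print("left",v)
a=lambda r:(v[2]+(r-v[3])*v[0]/v[1],r)
A=onz(p,*a(170),12);B=onz(p,*a(235),12);d=A-B;print("yaw",np.arctan2(d[1],d[0]))
w=((hsv[...,2]>215)&(hsv[...,1]<40)).astype(np.uint8)*255&roi
w=cv2.morphologyEx(w,cv2.MORPH_CLOSE,np.ones((7,7)))
cs,_=cv2.findContours(w,0,2);k=max(cs,key=cv2.contourArea);rr=cv2.minAreaRect(k);print(rr)
for q in cv2.boxPoints(rr): print(onz(p,*q,43).round(1))
for n,q,z in (("nl",(317,243),12),("nr",(368,241),12),("fl",(315,156),12),("fr",(364,154),12),("tip",(411,162),129),("bot",(284,208),125),("jar",(277,162),70)): print(n,onz(p,*q,z).round(1))
o=np.hstack([cv2.resize(im[140:250,300:420],None,fx=5,fy=5,interpolation=2)]);cv2.imwrite("pics/topc.png",o)
E
```

```text
(305, 145, 120, 105)
left [-4.371139e-08  1.000000e+00  3.050000e+02  2.008000e+02]
yaw -0.010782281771139
((341.31414794921875, 201.22547912597656), (59.20493698120117, 41.09161376953125), 87.51044464111328)
[582.4  34.7  43. ]
[584.8 -56.5  43. ]
[453.4 -57.   43. ]
[451.1  31.6  43. ]
nl [428.8  43.1  12. ]
nr [431.2 -70.6  12. ]
fl [630.1  44.3  12. ]
fr [632.8 -69.9  12. ]
tip [ 578.8 -147.   129. ]
bot [491.5 105.8 125. ]
jar [600.6 126.1  70. ]
```

View pics/topc.png

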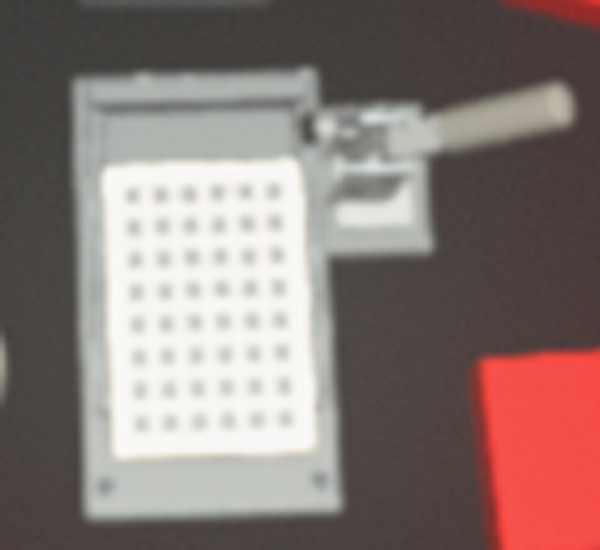

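The plate's near face is at x≈452, about 36 mm short of home. The nest origin is near (552,-13) with yaw about 0.015. The lever tip at about (580,-148,129) matches the model. Next I square up the tool and move it behind the plate.

```bash
python3 -m crank '[[1,0,0,0,0,0,-1],[1,0,0,0,0,0,-1],[1,0,0,0,0,0,-1],[1,0,0,0,0,0,-1],[1,0,0,0,0,0,-1]]' 60 && python3 -m crank '[[1,0,0,0,0,0,-0.7],[1,0,0,0,0,0,0],[1,-0.3,-0.95,0,0,0,0],[1,-0.3,-0.95,0,0,0,0],[1,-0.3,-0.95,0,0,0,0]]' && python3 -m crank '[[1,-0.3,-0.95,0,0,0,0],[1,-0.3,-0.95,0,0,0,0],[1,-0.3,-0.95,0,0,0,0],[1,-0.3,-0.95,0,0,0,0],[1,-0.3,-0.95,0,0,0,0]]' && python3 -m crank '[[1,-0.3,-0.95,0,0,0,0],[1,-0.3,-0.95,0,0,0,0],[1,-0.3,-0.95,0,0,0,0],[1,-0.3,-0.95,0,0,0,0],[1,-0.3,-0.95,0,0,0,0]]' && python3 -m crank '[[1,-0.3,-0.95,0,0,0,0],[1,-0.3,-0.95,0,0,0,0],[1,-0.3,-0.95,0,0,0,0],[1,0,0,0,0,0,0],[1,0,0,0,0,0,0]]'
python3 - <<'E'
from h import *
from scipy.spatial.transform import Rotation as R
s=arm.observe();print(s['eef_pos'],s['orientation'],R.from_rotvec(s['orientation']).as_matrix().round(3))
p=arm.camera_params("wrist");im=arm.capture("wrist");cv2.imwrite("pics/w1.png",im[:,:,::-1]);np.save("w1.npy",p,allow_pickle=True)
E
```

```text
t: 0.72
eef_pos: [250.8, 517.0, 230.7]
orientation: [-0.077, -3.14, 0.002]
contact_force: [0.4, -0.0, 0.4]
gripper_width: 0.4
gripper_force: 0.0
t: 1.35
eef_pos: [278.5, 430.9, 231.0]
orientation: [0.005, -3.141, 0.001]
contact_force: [-0.1, -0.9, -0.7]
gripper_width: -0.3
gripper_force: 0.0
t: 1.98
eef_pos: [324.1, 288.6, 231.2]
orientation: [-0.005, 3.142, -0.0]
contact_force: [0.4, -0.2, 0.3]
gripper_width: 0.4
gripper_force: 0.0
t: 2.6
eef_pos: [369.7, 146.3, 231.2]
orientation: [0.005, -3.142, -0.0]
contact_force: [-0.3, 0.7, 0.8]
gripper_width: -0.0
gripper_force: 0.0
t: 3.22
eef_pos: [396.7, 62.3, 231.1]
orientation: [0.006, -3.141, -0.001]
contact_force: [0.5, 0.6, 0.2]
gripper_width: 0.1
gripper_force: 0.0
[396.67486872  62.30603661 231.1286327 ] [ 5.51305874e-03 -3.14109968e+00 -8.17649163e-04] [[-1.    -0.004 -0.   ]
 [-0.004  1.     0.001]
 [ 0.     0.001 -1.   ]]
```

View pics/w1.png

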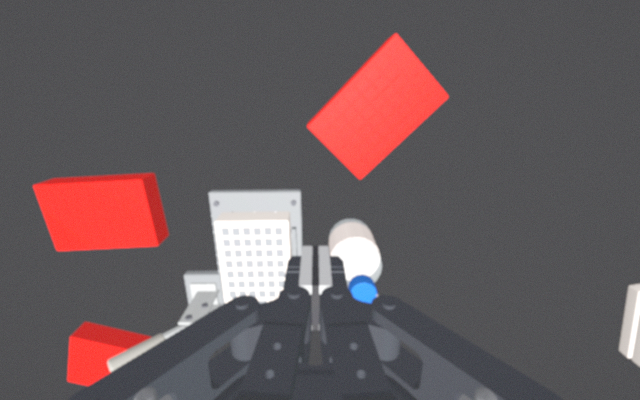

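The wrist view shows the near nest corners at (209,192) and (301,191), and the plate's near edge at about (216–292, 214). The bottle is at (355,255).

```bash
python3 - <<'E'
from h import *
p=np.load("w1.npy",allow_pickle=True).item()
for n,q,z in (("nl",(301,191),12),("nr",(209,192),12),("pr",(215,221),43),("pl",(291,218),43),("pr0",(215,214),12)): print(n,onz(p,*q,z).round(1))
E
python3 -m crank '[[1,-0.1,-0.9,0,0,0,0],[1,-0.1,-0.9,0,0,0,0],[1,-0.1,-0.75,0,0,0,0],[1,0,0,0,0,0,0],[1,0,0,0,0,0,0]]'
python3 - <<'E'
from h import *
p=arm.camera_params("wrist");im=arm.capture("wrist");cv2.imwrite("pics/w2.png",im[:,:,::-1]);np.save("w2.npy",p,allow_pickle=True)
E
```

```text
nl [428.6  44.4  12. ]
nr [430.2 -68.9  12. ]
pr [455.6 -54.7  43. ]
pl [451.5  33.9  43. ]
pr0 [459.4 -64.5  12. ]
t: 3.9
eef_pos: [406.1, -13.6, 231.2]
orientation: [0.008, -3.141, -0.001]
contact_force: [-0.4, 0.6, -0.2]
gripper_width: 0.1
gripper_force: 0.0
```

View pics/w2.png

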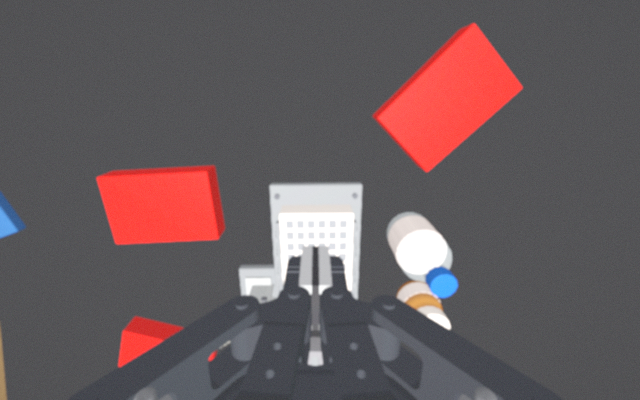

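The hand is centred on the plate, whose near edge runs from (278,212) to (355,212). This agrees with the earlier estimates. I descend behind it and push.

```bash
python3 -m crank '[[1,0,0,0.98,0,0,0],[1,0,0,0.98,0,0,0],[1,0,0,0.98,0,0,0],[1,0,0,0.98,0,0,0],[1,0,0,0.98,0,0,0]]' && python3 -m crank '[[1,0,0,0.98,0,0,0],[1,0,0,0.98,0,0,0],[1,0,0,0,0,0,0],[1,-0.4,0,0,0,0,0],[1,-0.4,0,0,0,0,0]]' && python3 -m crank '[[1,-0.2,0,0,0,0,0],[1,-0.2,0,0,0,0,0],[1,-0.2,0,0,0,0,0],[1,-0.2,0,0,0,0,0],[1,-0.2,0,0,0,0,0]]'; python3 -m crank '[[1,-0.1,0,0,0,0,0],[1,-0.1,0,0,0,0,0]]'
```

```text
t: 4.58
eef_pos: [406.3, -13.6, 83.5]
orientation: [-0.009, 3.141, 0.0]
contact_force: [0.0, 0.1, 0.7]
gripper_width: -0.0
gripper_force: 0.0
t: 5.2
eef_pos: [432.8, -14.8, 27.1]
orientation: [-0.007, 3.138, -0.002]
contact_force: [0.3, -0.2, 0.8]
gripper_width: -0.0
gripper_force: 0.0
t: 5.82
eef_pos: [460.4, -14.3, 25.3]
orientation: [0.007, -3.141, -0.0]
contact_force: [-0.9, 0.4, 0.4]
gripper_width: 0.1
gripper_force: 0.7
t: 6.08
eef_pos: [466.3, -14.3, 25.5]
orientation: [0.007, -3.141, -0.0]
contact_force: [-1.6, 0.4, 0.9]
gripper_width: 0.3
gripper_force: 0.8
```

```bash
for i in 1 2; do :; done; python3 -m crank '[[1,-0.1,0,0,0,0,0],[1,-0.1,0,0,0,0,0]]'; python3 -m crank '[[1,-0.07,0,0,0,0,0],[1,-0.07,0,0,0,0,0]]'; python3 -m crank '[[1,-0.05,0,0,0,0,0],[1,-0.05,0,0,0,0,0]]'
```

```text
t: 6.32
eef_pos: [472.4, -14.3, 25.5]
orientation: [-0.007, 3.142, 0.0]
contact_force: [-1.6, 0.2, 0.1]
gripper_width: -0.2
gripper_force: 0.6
t: 6.58
eef_pos: [476.1, -14.3, 25.4]
orientation: [0.007, -3.14, -0.0]
contact_force: [-6.4, -0.2, 3.7]
gripper_width: 0.0
gripper_force: 3.5
t: 6.82
eef_pos: [476.1, -14.0, 24.8]
orientation: [0.008, -3.133, -0.001]
contact_force: [-14.7, -2.4, 8.9]
gripper_width: -0.1
gripper_force: 7.6
```

The stop is reached at the predicted x (476). I back off, rise and check from the top camera.

```bash
python3 -m crank '[[1,0.1,0,0,0,0,0],[1,0.5,0,0,0,0,0],[1,0.9,0,0,0,0,0],[1,0.3,0,-0.9,0,0,0],[1,0,0,-0.98,0,0,0]]'; python3 -m crank '[[1,0,0,-0.98,0,0,0],[1,0,0,-0.98,0,0,0],[1,0,-0.9,-0.98,0,0,0],[1,0,-0.98,-0.98,0,0,0],[1,0,-0.98,0,0,0,0]]';  python3 -m crank '[[1,0,-0.98,0,0,0,0],[1,0,-0.98,0,0,0,0],[1,0,-0.98,0,0,0,0],[1,0,0,0,0,0,0]]'
python3 - <<'E'
from h import *
im=arm.capture("top")[:,:,::-1].copy();cv2.imwrite("pics/top2.png",im)
p=arm.camera_params("top");hsv=cv2.cvtColor(im,cv2.COLOR_BGR2HSV)
w=((hsv[...,2]>215)&(hsv[...,1]<40)).astype(np.uint8)*255;r=np.zeros_like(w);r[145:250,305:366]=255
w=cv2.morphologyEx(w&r,cv2.MORPH_CLOSE,np.ones((7,7)))
k=max(cv2.findContours(w,0,2)[0],key=cv2.contourArea)
for q in cv2.boxPoints(cv2.minAreaRect(k)): print(onz(p,*q,43).round(1))
cv2.imwrite("pics/top2c.png",cv2.resize(im[140:260,300:450],None,fx=4,fy=4,interpolation=2))
E
```

```text
t: 7.45
eef_pos: [425.0, -14.3, 82.3]
orientation: [-0.006, 3.141, 0.0]
contact_force: [-0.1, -0.3, 0.5]
gripper_width: -0.2
gripper_force: 0.0
t: 8.07
eef_pos: [428.1, -102.2, 202.9]
orientation: [-0.007, 3.134, -0.006]
contact_force: [0.0, -0.1, -1.2]
gripper_width: -0.1
gripper_force: 0.0
t: 8.57
eef_pos: [426.6, -190.2, 200.0]
orientation: [-0.003, 3.14, -0.002]
contact_force: [-0.4, 0.7, -0.2]
gripper_width: 0.3
gripper_force: 0.0
[613.4  28.6  43. ]
[611.9 -58.6  43. ]
[485.8 -53.6  43. ]
[487.3  31.   43. ]
```

View pics/top2c.png

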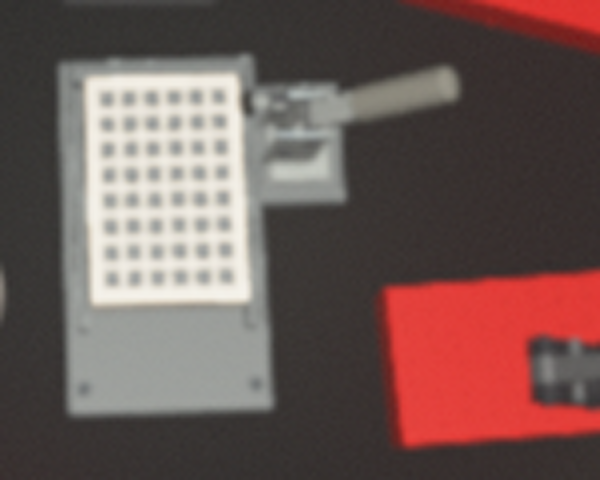

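The plate is home: its near edge is at (90–250, 303) in the crop, x≈486.5, and its far edge is at the stop wall. The lever tip is at (448,83) in the crop. I move outside the lever and descend.

```bash
python3 -m crank '[[1,-0.9,0,0,0,0,0],[1,-0.9,0,0,0,0,0],[1,-0.9,0,0,0,0,0],[1,-0.9,0,0,0,0,0],[1,-0.9,0,0,0,0,0]]'; python3 -m crank '[[1,-0.67,-0.1,0,0,0,0],[1,0,0,0.8,0,0,0],[1,0,0,0.8,0,0,0],[1,0,0,0.8,0,0,0],[1,0,0,0.8,0,0,0]]'; python3 -m crank '[[1,0,0,0.1,0,0,0],[1,0,0,0,0,0,0]]'
python3 - <<'E'
from h import *
print(arm.observe()['eef_pos'],onz(arm.camera_params("top"),412,160.75,129))
im=arm.capture("side")[:,:,::-1];cv2.imwrite("pics/s2.png",cv2.resize(im[80:280,220:420],None,fx=3,fy=3,interpolation=2))
E
```

```text
t: 9.25
eef_pos: [562.4, -186.6, 199.6]
orientation: [-0.008, 3.141, 0.0]
contact_force: [0.3, -0.2, 0.7]
gripper_width: 0.1
gripper_force: 0.0
t: 9.88
eef_pos: [581.6, -189.5, 102.9]
orientation: [-0.008, 3.141, 0.0]
contact_force: [0.2, 0.1, 0.0]
gripper_width: -0.4
gripper_force: 0.0
t: 10.12
eef_pos: [581.8, -190.4, 101.2]
orientation: [-0.008, 3.141, -0.0]
contact_force: [0.3, 0.2, 0.9]
gripper_width: -0.2
gripper_force: 0.0
[ 581.81193267 -190.38332935  101.24770191] [ 581.36127228 -149.12819446  129.        ]
```

View pics/s2.png

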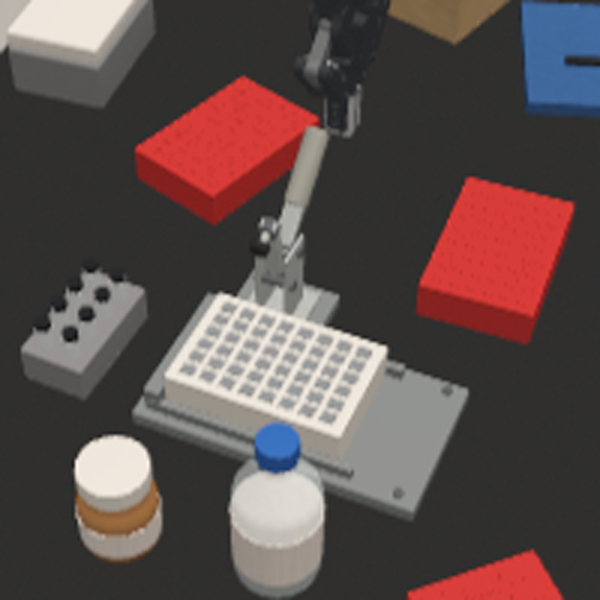

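The side view shows the fingertips just outside the lever tip, at crop (340,110) versus the tip at (315,135). Now I push in +y, rising with the tip.

```bash
python3 -m crank '[[1,0,0.25,0,0,0,0],[1,0,0.25,0,0,0,0],[1,0,0.2,-0.05,0,0,0],[1,0,0.2,-0.05,0,0,0],[1,0,0.2,-0.1,0,0,0]]'; python3 -m crank '[[1,0,0.2,-0.1,0,0,0],[1,0,0.2,-0.1,0,0,0],[1,0,0.2,-0.1,0,0,0]]'
```

```text
t: 10.8
eef_pos: [581.9, -161.2, 108.7]
orientation: [-0.007, 3.14, -0.012]
contact_force: [-5.1, -12.2, 7.1]
gripper_width: -0.2
gripper_force: 6.6
t: 11.18
eef_pos: [583.1, -145.1, 119.8]
orientation: [-0.006, 3.136, -0.017]
contact_force: [-3.7, -12.9, 11.6]
gripper_width: -0.3
gripper_force: 7.4
```

```bash
python3 -m crank '[[1,0,0.2,0.05,0,0,0],[1,0,0.2,0.05,0,0,0],[1,0,0.2,0,0,0,0],[1,0,0.2,0,0,0,0]]'; python3 -m crank '[[1,0,0.2,0,0,0,0],[1,0,0.2,0,0,0,0]]'
```

```text
t: 11.68
eef_pos: [583.3, -118.5, 116.0]
orientation: [-0.006, 3.136, -0.009]
contact_force: [-3.4, -7.1, 13.1]
gripper_width: -0.3
gripper_force: 7.8
t: 11.92
eef_pos: [583.5, -106.0, 116.6]
orientation: [-0.006, 3.135, -0.008]
contact_force: [0.2, -3.4, 6.8]
gripper_width: 0.1
gripper_force: 3.4
```

```bash
python3 -m crank '[[1,0,0.2,0,0,0,0],[1,0,0.2,0,0,0,0]]';python3 -m crank '[[1,0,0.2,0,0,0,0],[1,0,0,0,0,0,0]]'
```

```text
t: 12.18
eef_pos: [580.5, -91.1, 112.2]
orientation: [0.007, -3.141, -0.001]
contact_force: [0.2, 0.6, 0.5]
gripper_width: 0.0
gripper_force: 0.0
t: 12.42
eef_pos: [580.4, -86.4, 112.0]
orientation: [0.008, -3.14, 0.003]
contact_force: [-0.9, -4.9, -1.2]
gripper_width: -0.2
gripper_force: 1.8
```

The lever snapped over, and the fingertips now touch the locked lever lightly. I retreat outward and up, then check.

```bash
python3 -m crank '[[1,0,-0.3,0,0,0,0],[1,0,-0.9,0,0,0,0],[1,0,-0.98,0,0,0,0],[1,0,-0.98,-0.5,0,0,0],[1,0,-0.98,-0.98,0,0,0]]';python3 -m crank '[[1,0,-0.98,-0.98,0,0,0],[1,0,-0.5,-0.98,0,0,0],[1,0.9,0,-0.5,0,0,0],[1,0.9,0,0,0,0,0],[1,0,0,0,0,0,0]]'
python3 - <<'E'
from h import *
a=arm.capture("top")[:,:,::-1];b=arm.capture("side")[:,:,::-1]
f=lambda i:cv2.resize(i,(400,400),interpolation=2)
cv2.imwrite("pics/end.png",np.hstack([f(a[120:250,270:400]),f(b[100:290,220:410])]))
E
```

```text
t: 13.05
eef_pos: [580.1, -210.3, 155.5]
orientation: [0.006, -3.138, -0.004]
contact_force: [0.3, -0.3, 0.5]
gripper_width: 0.3
gripper_force: 0.0
t: 13.68
eef_pos: [526.5, -254.7, 230.6]
orientation: [0.004, -3.141, -0.001]
contact_force: [-0.2, -0.6, -0.4]
gripper_width: -0.2
gripper_force: 0.0
```

View pics/end.png

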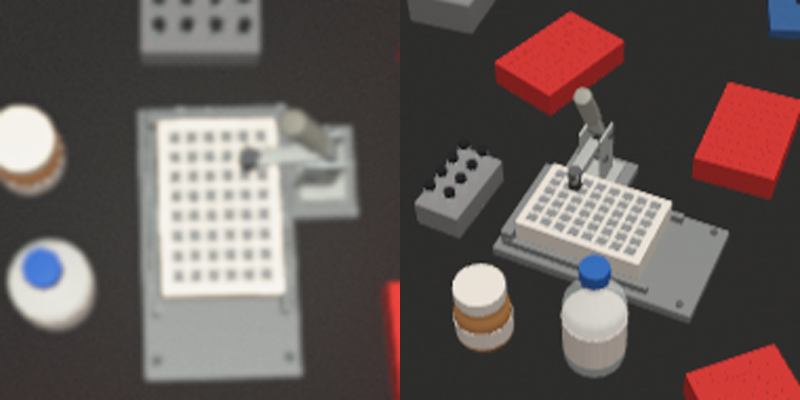

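The plate is home, the hold-down arm is on its right edge at (250,158), and the lever tip at (292,122) gives y≈-52, which is the locked angle. The bystanders have not moved and the hand is clear.

```bash
python3 -c "
from cell import arm
print(arm.hand_in())"
```

```text
the job is handed in; nothing more can be done
None
```

The plate is fully home against the stop and the clamp lever is past its dead point and locked; I handed the job in at about 14 s with the hand clear and the bystanders untouched.

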